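Swap a return token for an opened combination padlock

ROBOT

A 6-joint arm with a two-finger parallel gripper is mounted at the origin on the work surface. World frame = base frame: x ahead of the robot, y to its left, z up, the work surface at z = 0. Lengths are in mm, angles in rad, forces in N, time in s.
With the tool pointing down it reaches from about 300 to 775 mm from the base axis. Payload 14.6 kg.
Tool frame: the origin (TCP) lies on the centre line of the jaws, within the pads' length; the fingertips stand 22 mm ahead of it and the grasp point (between the pads) lies 3 mm ahead of it (manip.tcp_to_tips is the distance from the TCP to the fingertips, in mm); z points along the fingers, y is the direction in which the jaws open and shut (so a half turn about z gives the same grasp; the last joint's range is limited). The gripper opens to 94 mm and grips with 3 to 60 N. Pads are 16 mm wide; open, the fingers measure 119 mm over their backs; the gripper's body (75 mm by 177 mm) begins 78 mm behind the grasp point.
Start: joints at [-1.256, 0.3, 1.521, -0, 1.321, -0.067], TCP at [204.918, -510.39, 227.446] pointing down, gripper open.
Joint ranges: [-3.03, 3.03], [-0.79, 2.21], [0.23, 2.52], [-1.04, 4.18], [0, 3.07], [-2.55, 2.55]. Speed limits (rad/s): [2.22, 2.22, 2.57, 3.14, 3.14, 3.14].

INTERFACE

Orientations are given as [roll, pitch, yaw] about the fixed x, y, z axes, in that order (R = Rz(yaw) Ry(pitch) Rx(roll)).
In Python, from cell import manip, vision, workorder gives the robot as it stands.
- The arm moves only by the tool carry_out, never from a script. Its argument "deltas" is a list of rows, each a list of 3 entries, a list of its own where there are three numbers: the shift along the tool's x, y, z in cm, then the turn about the tool's z in degrees, then the opening, from 0 (shut) to 1 (fully open). A call has 1 to 20 rows; each row shifts and turns the commanded pose from where the row before left it, along the tool's axes as they then stand; what a row does not reach is not made up. A row lasts 1/12 s, in which the tool goes at most 41.7 mm and 7.16 degrees, less where a joint would pass 70% of its speed; a pose out of reach is approached as far as the arm can. A call with a gripper value outside its range is refused whole. The fingers move at their own pace and stop on an object; "grip_force" is the grip in N (left out, the last holds). Time passes only in rows, so rows that do not move let the fingers close. It gives the time, the measured TCP pose, the force and the opening at its end, in the units of the state.
- manip.read_state(): the state, without advancing time (a new reading comes with each control period).
- vision.camera(name): name is "scene" or "side" or "wrist"; returns (picture, depth): 420x560x3 uint8, red, green, blue; 420x560 float32, mm along the optical axis (not along the pixel's ray), 0 where there is no reading.
- vision.calibration(name): a dict with "mtx" (3x3 intrinsics, pixels), "eye" and "orientation" of the camera in the world. Camera axes: x right, y down, z forward; pixel columns grow to the right and rows downward; lengths in mm; the calibration is good to about 2 mm. The wrist camera is an equidistant fisheye: a pixel r from the principal point sees the ray r / f radians off the axis. A picture is of the moment at which its call begins: read the wrist's pose just before it. calibration takes no time and is no camera call; for the wrist camera it gives the pose at the moment of the call.
- workorder.sign_off(): hands the job in, once; it reports no verdict.
The state is a dict: "clock": time; "joints": joint angles; "qd": joint speeds; "effort": joint torques, N m; "eef_pos": TCP position; "eef_rot": TCP orientation; "wrist_force": force on the tool from outside, world axes, zero at the start; "moment": the same for the moment, N m; "finger_gap": finger opening in mm.
Only numpy, scipy, OpenCV 4.12 (cv2) and the standard library are available. Lean on these libraries where they do the work, as an engineer would, in place of code of your own. Each camera call takes 0.05 s, during which the arm holds its last target.

TASK

First put the grey return token over the upright brass spindle, flat down on its base, and let go. Then, with the blue padlock still in its black cradle, turn the dial clockwise until the red pointer clicks in at the yellow mark, and pull the shackle fully out. Finally lift the open padlock and finish while holding it still in the gripper, all of it at least 10 cm above the shelf and touching nothing else, leaving the fob, tag and chrome padlock alone.

Things in the scene. Friction and masses are not known exactly. Their poses are not given: they have to be found in the camera images.
- token_center (a point): grey resin return token, a spool: two flanges 48 mm in diameter (lower 10 mm high, upper 12 mm) on a 38 mm core, 36 mm high, with a 20 mm hole right through along its z axis; about 60 g, loose. This point is its centre, half-way up (18 mm above its underside); it stands upright on the shelf at first.
- spindle_base (a point): fixed brass spindle: upright pin 14 mm in diameter with a tapered tip, on a dark steel base disc 60 mm in diameter and 10 mm high. This point is on the pin's axis at the top of the base disc, 10 mm above the shelf; the pin's tip is 50 mm above this point. When the token is seated its centre is 18 mm above this point.
- cradle: fixed black cradle, 82 x 86 mm, holding the padlock on its back with about 2 mm play; origin at the centre of its underside on the shelf, +x away from the shackle. Floor 22 mm above the shelf; rims 10 mm above the floor at three sides, 6 mm at the shackle side (-x), with a stop 26 mm wide, 18 mm high, 8 mm thick between the shackle legs, its outer face 40 mm from the centre.
- padlock_center (a point): centre of the blue padlock's case, 60 mm (x, along the shackle) x 64 mm (y) x 26 mm thick (z, up); loose, whole lock about 330 g (varies). At first 35 mm above the shelf in the cradle, axes along the cradle's; the shackle side is -x and roughly faces the robot. Yellow index mark on the case's upper face at the middle of the -x edge.
- dial_grip (a point): middle of the dial's black grip bar, on the dial's vertical axis over the middle of the case. The bar is 34 mm long (dial x), 12 mm wide (dial y) and 20 mm high; this point is half-way up: bar top 10 mm above, top of the white disc (44 mm in diameter, 6 mm thick, on the case) 10 mm below. A red pointer line runs from the middle to the bar's -x end and the disc's rim. Axes turn with the dial.
- dial (a joint): dial angle, rad: 0 = red pointer at the yellow mark, lock can open; positive is counter-clockwise from above. Starts between 0.5 and 1.7: turn it clockwise. Clicks into a notch every 0.314 (18 degrees, as the disc's ticks), takes up to 0.06 N m; let go, it settles in the nearest notch. The shackle is blocked unless the dial is within about 0.12 of 0; the dial is blocked while the shackle is out.
- shackle_bar (a point): middle of the shackle's cross bar. The shackle is a level U of 9 mm round steel, 35 mm above the shelf at first: two legs along the lock's x, 46 mm apart centre to centre (55 mm over the outside), from the case's -x face; the cross bar (along y, 24 mm straight) is 78 mm from the case's centre when shut; legs straight from 12 mm behind this point onwards. Nothing under it outside the cradle.
- shackle (a joint): how far the shackle is pulled out of the case along the case's -x, m: 0 shut, 0.020 fully out; while locked it gives about 3 mm. About 4 N of friction; it stays where it is left.
- fob: bystander: red plastic key fob lying flat, 50 x 26 x 8 mm with a steel end; origin at the centre of its underside
- tag: bystander: blue acrylic tag disc, 44 mm in diameter, 6 mm thick; origin at the centre of its underside
- spare: bystander: small chrome key padlock, shut, lying flat, 36 x 40 x 20 mm case with a shackle to its -x; origin under the centre of its case
- keybox: fixed grey key cabinet at the right of the shelf, 340 mm (x) x 102 mm (y) x 210 mm high, its open front with brass hooks and a dropped steel flap towards +y, flap reaching 90 mm in front of the origin; origin at the middle of its underside
Things that resemble listed ones, but are neither listed nor needed, are in the scene too. Of the things that look like the part that bears token_center, take the one that is nearest to the robot's base at the start.

How it is judged:
By the outcome, as a careful person would: the job done as asked, in the order asked, and still so for the second after the job is handed in, while the arm keeps its last pose, push and grip.
It also fails if it takes over 61 s, if anything falls off the work surface, if the arm or the gripper's body presses on something with over 40 N, if the wrist force passes 120 N, or if a joint passes its speed limit or range.

## Working session

There is one attempt and no reset: what is moved stays moved. The work goes in short steps, Python scripts to look and compute and a tool call to move; the robot and the scene stay as the last step left them, time stands still between calls to the robot, and variables do not carry over. Pictures are saved under pics/ and viewed, and the job is handed in when it is done.

Besides the shell and the picture viewer there is one more tool, called after ">>>" as name(argument=value, ...), one argument or row to a line, values as JSON. carry_out: Moves the arm, as the interface text tells. Its arguments: {"type":"object","properties":{"deltas":{"type":"array","items":{"type":"array"}},"grip_force":{"type":"number"}},"required":["deltas"]}

```bash
ls; mkdir -p pics
python3 - <<'E'
from cell import manip, vision, workorder
import cv2, numpy as np
s=manip.read_state(); print(s)
for n in ["scene","side","wrist"]:
    c=vision.calibration(n); print(n,c)
    p,d=vision.camera(n); cv2.imwrite(f"pics/{n}0.png",p[:,:,::-1]); np.savez(f"pics/{n}0.npz",p=p,d=d,**{k:np.array(v) for k,v in c.items() if k in("mtx","eye","orientation")})
E
```

```text
pics
{'clock': 0.0, 'joints': array([-1.25561150e+00,  3.00475847e-01,  1.52157232e+00,  1.45886550e-06,
        1.32070680e+00, -6.66115513e-02]), 'qd': array([ 0.00143926, -0.0015701 , -0.00010278,  0.0008909 , -0.00053611,
       -0.00127057]), 'effort': array([ 4.21532131e-04, -5.31811595e+01, -3.52739525e+01,  7.07983668e-02,
        2.43141095e-02, -1.27098001e-04]), 'eef_pos': array([ 204.84188825, -510.17683644,  226.88741967]), 'eef_rot': array([-3.14043301e+00, -7.87765857e-05,  3.81795974e-01]), 'wrist_force': array([0.24890297, 0.40073835, 0.52000185]), 'moment': array([-0.01260843, -0.02860343,  0.03840785]), 'finger_gap': 94.36734625177402}
scene {'mtx': array([[466.85674348,   0.        , 279.18450104],
       [  0.        , 466.85674348, 208.59173286],
       [  0.        ,   0.        ,   1.        ]]), 'eye': array([1168.61926288,  395.78117376, 1127.25414914]), 'orientation': array([-2.54764182, -0.00681061,  2.28725764])}
side {'mtx': array([[480.23652858,   0.        , 272.4490436 ],
       [  0.        , 480.23652858, 208.4030911 ],
       [  0.        ,   0.        ,   1.        ]]), 'eye': array([ 302.34337142,  916.07060267, 1234.42910366]), 'orientation': array([-2.41401648,  0.0192131 , -2.83897142])}
wrist {'mtx': array([[325.1922621 ,   0.        , 279.75409019],
       [  0.        , 325.1922621 , 213.88367612],
       [  0.        ,   0.        ,   1.        ]]), 'eye': array([ 274.44673687, -482.06791664,  384.00398801]), 'orientation': array([ 2.87959435e+00,  1.21417150e-03, -1.18944951e+00])}
```

View pics/scene0.png

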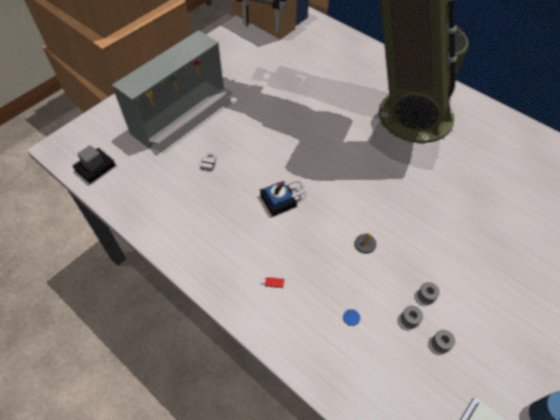

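View pics/side0.png

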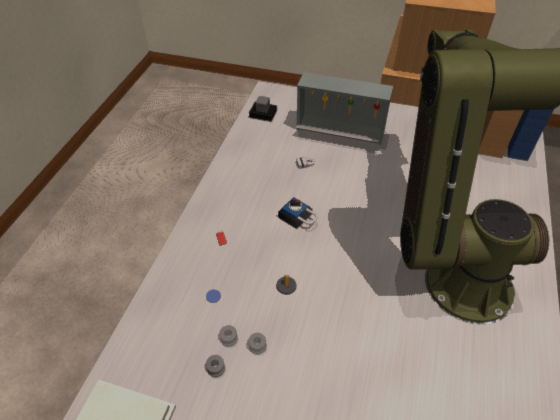

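View pics/wrist0.png

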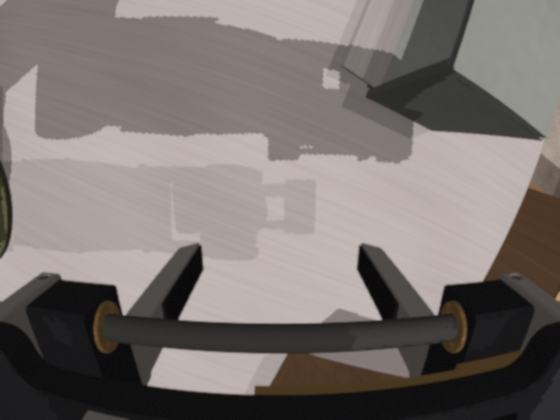

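The scene view shows the padlock at (280,195), the spindle at (366,242), and three spools at (429,292), (412,316) and (444,341). In the side view the padlock is at (297,212), the spindle at (286,285), and the spools at (257,342), (228,335) and (215,365).

```bash
cat > h.py <<'E'
import numpy as np, cv2
from scipy.spatial.transform import Rotation as Ro
def load(n):
    z=np.load(f"pics/{n}.npz"); return z
def ray(z,u,v,fish=False):
    m=z['mtx']; R=Ro.from_euler('xyz',z['orientation']).as_matrix()
    x=(u-m[0,2])/m[0,0]; y=(v-m[1,2])/m[1,1]
    if fish:
        r=np.hypot(x,y); d=np.array([x/r*np.sin(r),y/r*np.sin(r),np.cos(r)]) if r>0 else np.array([0,0,1.])
    else: d=np.array([x,y,1.])
    return z['eye'],R@d
def plane(z,u,v,h,fish=False):
    e,d=ray(z,u,v,fish); t=(h-e[2])/d[2]; return e+t*d
def proj(z,P,fish=False):
    m=z['mtx']; R=Ro.from_euler('xyz',z['orientation']).as_matrix()
    c=R.T@(np.array(P)-z['eye'])
    if fish:
        th=np.arctan2(np.hypot(c[0],c[1]),c[2]); k=th/np.hypot(c[0],c[1]); x,y=c[0]*k,c[1]*k
    else: x,y=c[0]/c[2],c[1]/c[2]
    return np.array([m[0,0]*x+m[0,2],m[1,1]*y+m[1,2]])
def cloud(z,fish=False):
    m=z['mtx'];R=Ro.from_euler('xyz',z['orientation']).as_matrix(); d=z['d']
    v,u=np.mgrid[:d.shape[0],:d.shape[1]]
    x=(u-m[0,2])/m[0,0]; y=(v-m[1,2])/m[1,1]
    if fish:
        r=np.hypot(x,y)+1e-9; s=np.tan(r)/r; x=x*s;y=y*s
    P=np.stack([x*d,y*d,d],-1)@R.T+z['eye']; P[d==0]=np.nan
    return P
def snap(n,tag):
    from cell import vision
    c=vision.calibration(n); p,d=vision.camera(n)
    cv2.imwrite(f"pics/{n}{tag}.png",p[:,:,::-1]); np.savez(f"pics/{n}{tag}.npz",p=p,d=d,**{k:np.array(v) for k,v in c.items() if k in("mtx","eye","orientation")})
    return load(n+tag)
E
python3 - <<'E'
from h import *
for n,pts in dict(scene0=dict(pad=(280,193),spin=(366,243),a=(429,292),b=(412,316),c=(444,341)),side0=dict(pad=(296,206),spin=(286,286),a=(257,342),b=(228,335),c=(215,365))).items():
    z=load(n); C=cloud(z)
    for k,(u,v) in pts.items(): print(n,k,plane(z,u,v,36).round(),C[v,u].round())
    # blobs above table in depth
    for h0,h1 in [(28,42)]:
        m=((C[...,2]>h0)&(C[...,2]<h1)&(C[...,0]>250)).astype(np.uint8)
        nn,l,st,ce=cv2.connectedComponentsWithStats(m)
        for i in range(1,nn):
            if st[i,4]>20:
                P=C[l==i]; print(h0,st[i],ce[i].round(1),np.nanmedian(P,0).round(1),P.min(0).round(),P.max(0).round())
    img=z['p'][:,:,::-1]; r=(slice(150,370),slice(230,470)) if n=='scene0' else (slice(170,390),slice(180,340))
    cv2.imwrite(f"pics/{n}_z.png",cv2.resize(img[r],None,fx=3,fy=2.7 if 0 else 2.7,interpolation=cv2.INTER_CUBIC))
E
```

```text
scene0 pad [ 565. -116.   36.] [ 576. -108.   55.]
scene0 spin [538. 166.  36.] [527. 162.  17.]
scene0 a [550. 368.  36.] [533. 367.   6.]
scene0 b [633. 370.  36.] [617. 369.   3.]
scene0 c [636. 460.  36.] [618. 462.  -0.]
28 [ 74   0  49  14 142] [99.7  6.1] [  353.7 -1238.7    34.7] [  255. -1372.    28.] [  390. -1220.    42.]
28 [127  75  98  69 560] [178.6 106.9] [ 521.3 -605.9   35.2] [ 349. -654.   28.] [ 692. -538.   42.]
28 [ 73 148  42  32 405] [ 93.7 165. ] [ 862.5 -599.9   31.8] [ 801. -658.   28.] [ 901. -576.   42.]
28 [260 179  46  33 365] [283.1 196.5] [581.1 -94.9  35.3] [ 494. -172.   28.] [624. -62.  42.]
28 [420 282  20  19 247] [429.6 290.6] [546.2 367.1  36.1] [519. 344.  28.] [568. 391.  42.]
28 [403 305  20  20 267] [412.7 314.8] [629.3 369.2  36.1] [601. 346.  28.] [651. 393.  41.]
28 [435 329  21  21 282] [444.7 339.4] [630.7 459.8  36.4] [606. 436.  28.] [655. 483.  42.]
28 [534 399   7  21  59] [536.6 410.5] [639.6 690.8  35.6] [612. 684.  29.] [652. 703.  42.]
28 [470 402  31  18 276] [484.  413.3] [715.1 606.1  30.7] [699. 589.  28.] [747. 640.  35.]

[... 515 characters left out ...]
 [  381. -1219.    42.]
28 [249 102  27  15 141] [262.7 110. ] [ 838.6 -598.4   31.6] [ 796. -654.   28.] [ 896. -568.   42.]
28 [300 109  82  17 233] [340.  116.9] [ 529.7 -643.    35.4] [ 365. -653.   28.] [ 681. -583.   42.]
28 [278 206  40  19 244] [299.4 215.6] [541.9 -87.   35.6] [ 490. -145.   28.] [623. -62.  42.]
28 [219 325  18  18 204] [227.9 333.4] [623.6 372.6  35.9] [600. 346.  28.] [648. 395.  41.]
28 [248 333  18  17 212] [256.8 341. ] [541.3 370.9  36.2] [517. 346.  28.] [565. 393.  42.]
28 [206 355  18  18 230] [214.5 363.5] [626.  462.2  35.7] [603. 438.  29.] [651. 486.  41.]
28 [  77  382   92   38 1904] [120.  405.2] [817.5 626.   30.6] [697. 591.  28.] [899. 689.  38.]
```

View pics/scene0_z.png

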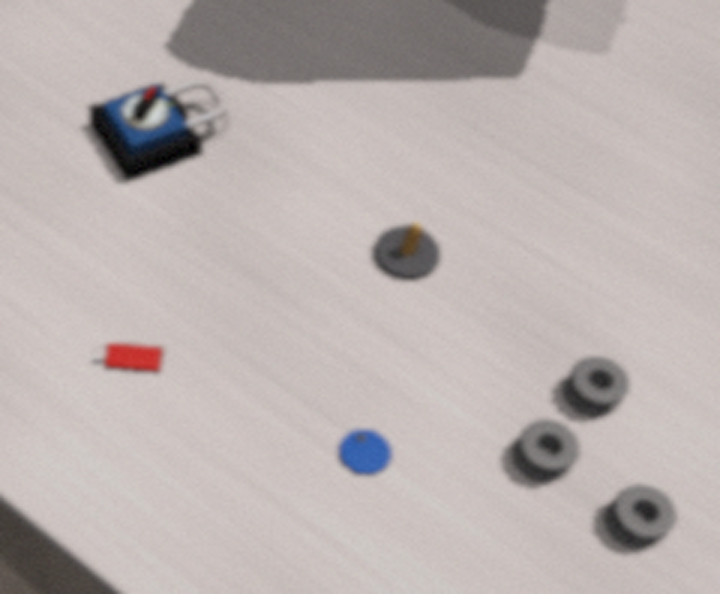

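The nearest spool to the base is A, at about (543,370), with radius 656 mm against about 728 mm for B. On the way there I'll look at the padlock with the wrist camera.

>>> carry_out(
  deltas=[
    [[3.2, -2.1, 0], 0, 1],
    [[3.2, -2.1, 0], 0, 1],
    [[3.2, -2.1, 0], 0, 1],
    [[3.2, -2.1, 0], 0, 1],
    [[3.2, -2.1, 0], 0, 1],
    [[3.2, -2.1, 0], 0, 1],
    [[3.2, -2.1, 0], 0, 1],
    [[3.2, -2.1, 0], 0, 1],
    [[3.2, -2.1, 0], 0, 1],
    [[3.2, -2.1, 0], 0, 1],
    [[3.2, -2.1, 0], 0, 1],
    [[3.2, -2.1, 0], 0, 1],
    [[0, 0, 0], 0, 1],
    [[0, 0, 0], 0, 1],
  ],
)

```text
clock: 1.32
eef_pos: [467.9, -132.1, 227.1]
eef_rot: [-3.141, 0.001, 0.385]
wrist_force: [-0.2, 0.4, -0.5]
finger_gap: 93.7
```

Run:
```python
from h import *
from cell import manip
s=manip.read_state(); print(s['clock'],s['eef_pos'],s['eef_rot'],s['joints'])
z=snap('wrist','1')
```

```text
1.3167 [ 467.85760466 -132.07799309  227.09837947] [-3.14119160e+00  5.58678727e-04  3.85052339e-01] [-3.50461766e-01  1.57934049e-01  1.69623366e+00 -8.06805348e-05
  1.28810830e+00  8.35304865e-01]
```

View pics/wrist1.png

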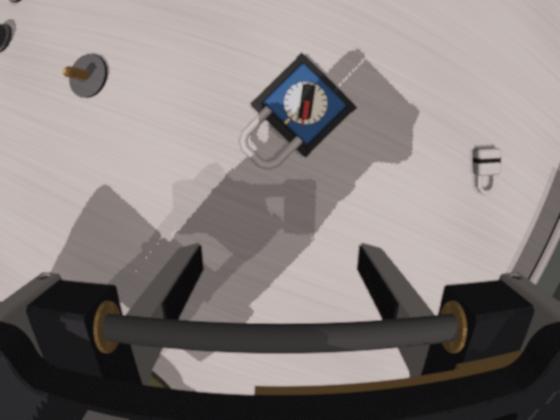

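The padlock is centred at (304,103), with the shackle to its lower left at (265,150). The red pointer points down to about (306,120), and the spindle base is at (88,75).

Run:
```python
from h import *
z=load('wrist1'); p=z['p']; hsv=cv2.cvtColor(p,cv2.COLOR_RGB2HSV)
crop=p[40:180,220:400,::-1]; cv2.imwrite('pics/w1z.png',cv2.resize(crop,None,fx=4,fy=4,interpolation=cv2.INTER_CUBIC))
roi=np.zeros(p.shape[:2],bool); roi[40:180,220:400]=1
def pts(m,h):
    v,u=np.nonzero(m); return np.array([plane(z,a,b,h,True)[:2] for a,b in zip(u,v)])
H,S,V=hsv[...,0],hsv[...,1],hsv[...,2]
blue=roi&(H>100)&(H<125)&(S>120)&(V>50)
P=pts(blue,48).astype(np.float32); r=cv2.minAreaRect(cv2.convexHull(P)); print('blue',r)
white=roi&(S<60)&(V>120); 
P=pts(white,54); 
m=white.astype(np.uint8); n,l,st,ce=cv2.connectedComponentsWithStats(m)
red=roi&((H<8)|(H>172))&(S>150)&(V>80); R=pts(red,74); print('red',R.mean(0),len(R),np.linalg.svd(R-R.mean(0))[2][0], R.min(0),R.max(0))
yel=roi&(H>18)&(H<35)&(S>120)&(V>90); Y=pts(yel,48); print('yel',Y.mean(0) if len(Y) else None,len(Y))
# black dial bar: dark inside blue hull
hull=cv2.convexHull(np.argwhere(blue)[:,::-1].astype(np.int32)); hm=np.zeros(p.shape[:2],np.uint8); cv2.fillConvexPoly(hm,hull,1)
wh=(hm>0)&(S<70)&(V>110); W=pts(wh,54).astype(np.float32); print('disc',cv2.minEnclosingCircle(cv2.convexHull(W)),cv2.fitEllipse(cv2.convexHull(W)))
bl=((hm>0)&(V<60)&(S<150))|red; B=pts(bl,74).astype(np.float32); print('bar',cv2.minAreaRect(B),len(B))
# shackle from depth
C=cloud(z,True); mm=roi&(C[...,2]>30)&(C[...,2]<44); 
for nm,q in (('blue',blue),('red',red),('disc',wh)): print(nm,np.nanmedian(C[q],0))
# spindle base
d=z['d']; base=(V<120)&(S<60); base[:, 140:]=0; base[:50]=0; base[105:]=0;base[:,:68]=0
n,l,st,ce=cv2.connectedComponentsWithStats(base.astype(np.uint8)); i=1+st[1:,4].argmax(); print(st[i],ce[i])
Bp=pts(l==i,10).astype(np.float32); print('base',cv2.minEnclosingCircle(cv2.convexHull(Bp)),cv2.fitEllipse(cv2.convexHull(Bp)))
```

```text
blue ((571.6617431640625, -116.81350708007812), (63.30035400390625, 59.429237365722656), 67.93548583984375)
red [ 563.54803375 -119.02223044] 96 [-0.97705538 -0.2129854 ] [ 554.96142764 -123.00085307] [ 571.89613161 -115.30702685]
yel [ 547.09393327 -106.84950507] 6
disc ((571.7071533203125, -116.84132385253906), 22.324440002441406) ((572.0778198242188, -116.79844665527344), (43.39475631713867, 44.48548126220703), 13.88366413116455)
bar ((566.0202026367188, -122.18450927734375), (44.303470611572266, 54.634029388427734), 67.93415832519531) 379
blue [ 571.15181697 -116.41315702   47.62561827]
red [ 563.383829   -119.00728853   74.17797168]
disc [ 571.5869126  -112.37558351   53.83735866]
[  70   54   38   43 1083] [90.24099723 75.54478301]
base ((522.4302978515625, 155.6099853515625), 30.668241500854492) ((522.5249633789062, 155.6833038330078), (56.779563903808594, 61.23943328857422), 10.60457992553711)
```

View pics/w1z.png

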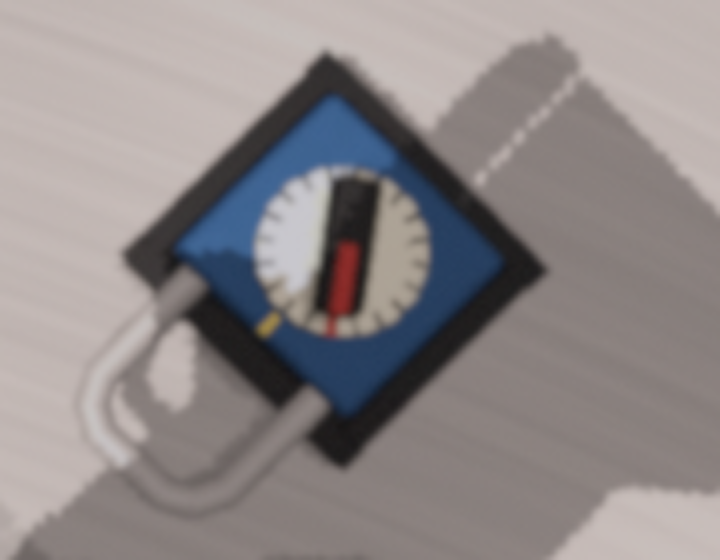

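The padlock centre is at (571.7,-116.8). Its rectangle measures 63×59 against the given 64×60, and its x axis is at -22.0°. The pointer is about +36° from the mark, which is 2 notches. Next I'll look at the spindle from closer on the way to the token.

>>> carry_out(
  deltas=[
    [[1.7, -3.0, 0], 0, 1],
    [[1.7, -3.0, 0], 0, 1],
    [[1.7, -3.0, 0], 0, 1],
    [[1.7, -3.0, 0], 0, 1],
    [[1.7, -3.0, 0], 0, 1],
    [[1.7, -3.0, 0], 0, 1],
    [[1.7, -3.0, 0], 0, 1],
    [[0, 0, 0], 0, 1],
    [[0, 0, 0], 0, 1],
  ],
)

```text
clock: 2.12
eef_pos: [499.5, 105.6, 227.2]
eef_rot: [3.142, 0.0, 0.383]
wrist_force: [-0.1, -0.5, -0.0]
finger_gap: 94.2
```

Run:
```python
from h import *
from cell import manip
s=manip.read_state(); print(s['clock'],s['eef_pos'],s['eef_rot'])
z=snap('wrist','2')
```

```text
2.1167 [499.48251187 105.62497542 227.2447762 ] [3.14152588e+00 4.34862984e-04 3.82713982e-01]
```

View pics/wrist2.png

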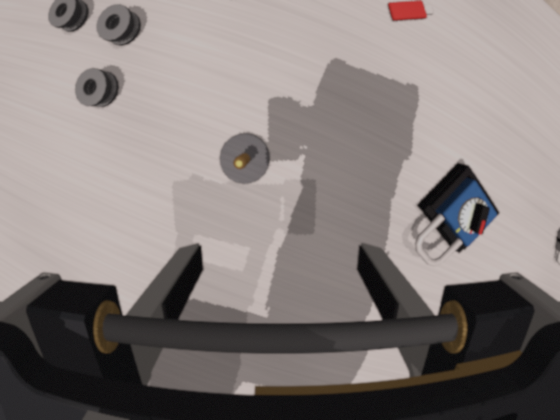

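The spindle base is at (244,158) and its pin tip at (239,162). The three spools are at upper left: A at (92,88), B at (114,24) and C at (64,11).

```bash
cat >> h.py <<'E'
def pts(z,m,h,fish=True):
    v,u=np.nonzero(m); return np.array([plane(z,a,b,h,fish)[:2] for a,b in zip(u,v)]).astype(np.float32)
def hsvof(z):
    h=cv2.cvtColor(z['p'],cv2.COLOR_RGB2HSV).astype(int); return h[...,0],h[...,1],h[...,2]
def blob(m,u,v,w):
    r=np.zeros_like(m); r[max(v-w,0):v+w,max(u-w,0):u+w]=1; m=m&r
    n,l,st,ce=cv2.connectedComponentsWithStats(m.astype(np.uint8)); i=1+st[1:,4].argmax(); return l==i
E
python3 - <<'E'
from h import *
z=load('wrist2'); H,S,V=hsvof(z)
tip=blob((S>100)&(H<35)&(H>8)&(V>60),241,160,20); print('pin px',np.argwhere(tip).mean(0)[::-1],tip.sum())
base=blob(((V<125)&(S<60))|tip,244,158,32)
P=pts(z,base,10); print('base',cv2.minEnclosingCircle(P),cv2.fitEllipse(cv2.convexHull(P)))
v,u=np.nonzero(tip); i=np.argmin(u-v*0.5); print('tip at60',plane(z,238.5,162.5,60,True))
C=cloud(z,True); print(np.nanmax(C[tip][:,2]), C[tip][np.nanargmax(C[tip][:,2])], np.nanmedian(C[base],0))
m=(C[...,2]>30)&(C[...,2]<40); t=blob(m,92,88,30); Q=C[t]; 
print('tokA',cv2.minEnclosingCircle(Q[:,:2].astype(np.float32)),cv2.fitEllipse(cv2.convexHull(Q[:,:2].astype(np.float32))),np.median(Q,0))
E
```

```text
pin px [241.27950311 160.73291925] 161
base ((522.8946533203125, 158.4893035888672), 29.455949783325195) ((523.065673828125, 159.016845703125), (56.207122802734375, 59.221107482910156), 61.02150344848633)
tip at60 [522.28882895 159.86895966  60.        ]
61.45260300847781 [522.78807535 160.40279924  61.45260301] [524.94265139 157.70428774   9.8736577 ]
tokA ((543.513671875, 367.00439453125), 24.506406784057617) ((543.201904296875, 367.0589294433594), (47.36631774902344, 48.107826232910156), 13.130788803100586) [543.29688223 365.09681969  35.63423731]
```

>>> carry_out(
  deltas=[
    [[1.73, -2.83, 1.0], 0, 1],
    [[1.73, -2.83, 1.0], 0, 1],
    [[1.73, -2.83, 1.0], 0, 1],
    [[1.73, -2.83, 1.0], 0, 1],
    [[1.73, -2.83, 1.0], 0, 1],
    [[1.73, -2.83, 1.0], 0, 1],
    [[1.73, -2.83, 1.0], 0, 1],
    [[1.73, -2.83, 1.0], 0, 1],
    [[0, 0, 0], 0, 1],
    [[0, 0, 0], 0, 1],
  ],
)

```text
clock: 3.0
eef_pos: [544.1, 366.3, 146.2]
eef_rot: [3.141, 0.002, 0.381]
wrist_force: [0.8, -0.4, 0.0]
finger_gap: 94.4
```

Run:
```python
from h import *
from cell import manip
s=manip.read_state(); print(s['clock'],s['eef_pos'],s['eef_rot'])
z=snap('wrist','3')
C=cloud(z,True)
print(proj(z,[543.3,367,36],True))
```

```text
3.0 [544.11886917 366.31748712 146.21591425] [3.14109222e+00 1.90711087e-03 3.81322267e-01]
[279.05831291 218.02851413]
```

View pics/wrist3.png

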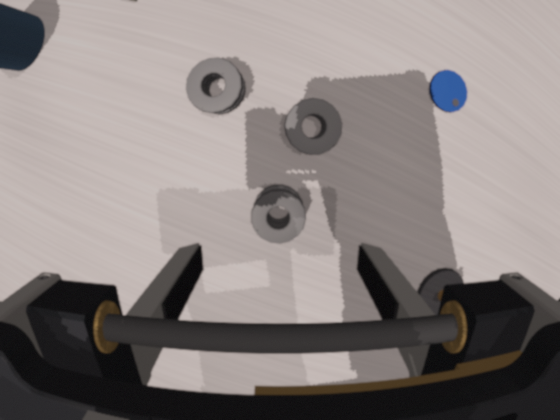

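The token is at (278,213), centred between the fingers, close to the predicted (279,218).

Run:
```python
from h import *
z=load('wrist3')
C=cloud(z,True); m=(C[...,2]>30)&(C[...,2]<40); t=blob(m,278,213,36); Q=C[t]; 
print('tokA',cv2.minEnclosingCircle(Q[:,:2].astype(np.float32)),cv2.fitEllipse(cv2.convexHull(Q[:,:2].astype(np.float32))),np.median(Q,0))
R=Ro.from_euler('xyz',[3.1411,.0019,.3813]).as_matrix()
print(R.T@(np.array([*cv2.minEnclosingCircle(Q[:,:2].astype(np.float32))[0],28])-[544.1,366.3,146.2]))
```

```text
tokA ((543.5068359375, 368.37603759765625), 23.89628028869629) ((543.4815673828125, 368.45208740234375), (47.19721603393555, 47.52532196044922), 46.525352478027344) [544.68424123 368.71637105  35.57027175]
[  0.44656598  -2.2059037  118.19829247]
```

>>> carry_out(
  deltas=[
    [[0, -0.2, 2.4], 0, 1],
    [[0, 0, 3.2], 0, 1],
    [[0, 0, 3.2], 0, 1],
    [[0, 0, 2.0], 0, 1],
    [[0, 0, 1.0], 0, 1],
    [[0, 0, 0], 0, 1],
    [[0, 0, 0], 0, 0.3],
    [[0, 0, 0], 0, 0.3],
    [[0, 0, 0], 0, 0.3],
    [[0, 0, 0], 0, 0.3],
    [[0, 0, 0], 0, 0.3],
    [[0, 0, 0], 0, 0.3],
    [[0, 0, 0], 0, 0.3],
    [[0, 0, 0], 0, 0.3],
  ],
  grip_force=15,
)

```text
clock: 4.22
eef_pos: [543.0, 369.3, 29.6]
eef_rot: [3.142, -0.0, 0.382]
wrist_force: [-0.0, 0.5, 2.1]
finger_gap: 48.2
```

>>> carry_out(
  deltas=[
    [[0, 0, -2], 0, 0.3],
    [[0, 0, -3], 0, 0.3],
    [[0, 0, -3], 0, 0.3],
    [[0, 0, 0], 0, 0.3],
    [[0, 0, 0], 0, 0.3],
  ],
)

```text
clock: 4.63
eef_pos: [543.4, 369.6, 111.0]
eef_rot: [-3.141, -0.003, 0.382]
wrist_force: [0.8, 0.2, -1.1]
finger_gap: 48.0
```

Run:
```python
from h import *
from cell import manip
s=manip.read_state(); print(s['clock'],s['eef_pos'],s['eef_rot'],s['finger_gap'])
z=snap('wrist','4')
C=cloud(z,True); e=s['eef_pos']
top=e[2]-29.6+36
m=abs(C[...,2]-top)<6; t=blob(m,278,250,60); Q=C[t]
f=Q[:,:2].astype(np.float32); print(t.sum(),cv2.minEnclosingCircle(f),cv2.fitEllipse(cv2.convexHull(f)),np.median(Q,0),top)
R=Ro.from_euler('xyz',s['eef_rot']).as_matrix(); 
print((R.T@(np.array([*cv2.fitEllipse(cv2.convexHull(f))[0],e[2]])-e)), 'px',np.argwhere(t).mean(0)[::-1])
```

```text
4.6333 [543.41001692 369.64938916 111.00615179] [-3.14108732e+00 -2.86391363e-03  3.81859864e-01] 48.02360714645503
5289 ((550.686279296875, 374.3682861328125), 31.08784294128418) ((544.3865356445312, 371.64190673828125), (43.292049407958984, 62.29270553588867), 21.515695571899414) [546.67437461 372.48500485 117.03274756] 117.4061517944941
[ 1.64868214 -1.48510349  0.00547217] px [279.1147665  272.22499527]
```

View pics/wrist4.png

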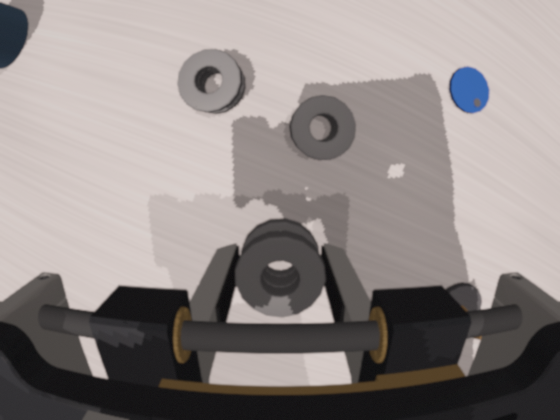

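The held token's top flange is centred near (280,271), radius about 44 px.

Run:
```python
from h import *
z=load('wrist4'); C=cloud(z,True)
e=np.array([543.4,369.65,111.0]); R=Ro.from_euler('xyz',[3.1416,0,.3819]).as_matrix()
img=z['p'][190:350,200:360,::-1]; cv2.imwrite('pics/w4z.png',cv2.resize(img,None,fx=3.6,fy=3.6,interpolation=cv2.INTER_CUBIC))
for h in (115,117,119):
  for uv in [(236,271),(324,271),(280,314),(280,271),(280.5,275)]:
    print(h,uv,(R.T@(plane(z,*uv,h,True)-e)).round(1))
m=(C[...,2]>113.5)&(C[...,2]<122); t=blob(m,280,271,48); t=t&(np.abs((R.T@(C-e).reshape(-1,3).T).T.reshape(C.shape)[...,1])<23.6); Q=(C[t]-e)@R
print(t.sum(),Q.min(0),Q.max(0),np.median(Q,0))
f=Q[:,:2].astype(np.float32); print(cv2.minEnclosingCircle(f))
```

```text
115 (236, 271) [  3.3 -23.2  -4. ]
115 (324, 271) [ 3.2 22.6 -4. ]
115 (280, 314) [-23.   -0.3  -4. ]
115 (280, 271) [ 3.4 -0.3 -4. ]
115 (280.5, 275) [ 1.1 -0.  -4. ]
117 (236, 271) [  4.2 -22.9  -6. ]
117 (324, 271) [ 4.2 22.3 -6. ]
117 (280, 314) [-21.7  -0.3  -6. ]
117 (280, 271) [ 4.4 -0.3 -6. ]
117 (280.5, 275) [ 2.1 -0.  -6. ]
119 (236, 271) [  5.1 -22.6  -8. ]
119 (324, 271) [ 5.1 22.  -8. ]
119 (280, 314) [-20.4  -0.3  -8. ]
119 (280, 271) [ 5.3 -0.3 -8. ]
119 (280.5, 275) [ 3.1 -0.  -8. ]
4970 [-24.12364768 -23.59379119 -10.74006449] [23.82115572 23.59760044 -2.50697126] [ 2.55378618 -0.26563682 -6.05616834]
((0.006244906224310398, 0.1630929708480835), 24.42525291442871)
```

View pics/w4z.png

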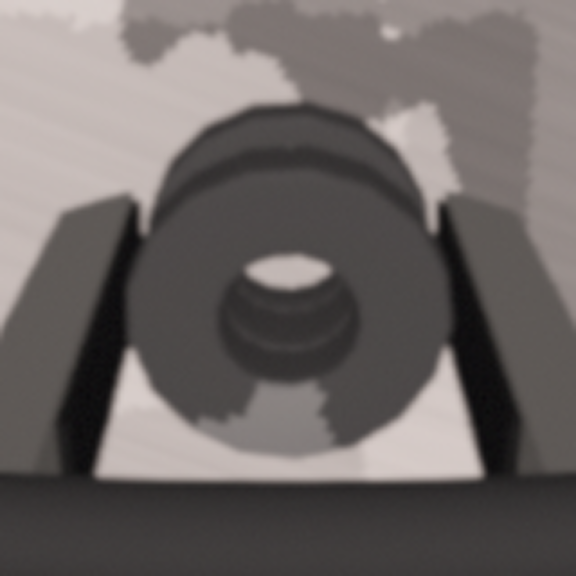

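>>> carry_out(
  deltas=[
    [[-1.63, 3.12, 0], 0, 0.3],
    [[-1.63, 3.12, 0], 0, 0.3],
    [[-1.63, 3.12, 0], 0, 0.3],
    [[-1.63, 3.12, 0], 0, 0.3],
    [[-1.63, 3.12, 0], 0, 0.3],
    [[-1.63, 3.12, 0], 0, 0.3],
    [[0, 0, 0], 0, 0.3],
    [[0, 0, 0], 0, 0.3],
    [[0, 0, 0], 0, 0.3],
  ],
)

```text
clock: 5.43
eef_pos: [521.7, 159.4, 108.6]
eef_rot: [-3.141, 0.001, 0.381]
wrist_force: [-0.2, -0.3, 0.3]
finger_gap: 48.2
```

Run:
```python
from h import *
from cell import manip
s=manip.read_state(); print(s['clock'],s['eef_pos'],s['eef_rot'],s['finger_gap'])
a=snap('wrist','5')['p']; b=snap('scene','5')['p']; c=snap('side','5')['p']
E=lambda im,u,v,w,f: cv2.resize(im[v-w:v+w,u-w:u+w,::-1],(390,390),interpolation=cv2.INTER_CUBIC)
cv2.imwrite('pics/c5.png',np.hstack([E(a,280,265,75,0),E(b,360,230,40,0)])); cv2.imwrite('pics/d5.png',E(c,286,275,40,0))
```

```text
5.4333 [521.65729723 159.42721078 108.63529621] [-3.14122939e+00  1.22875596e-03  3.81498756e-01] 48.203480304794184
```

View pics/c5.png

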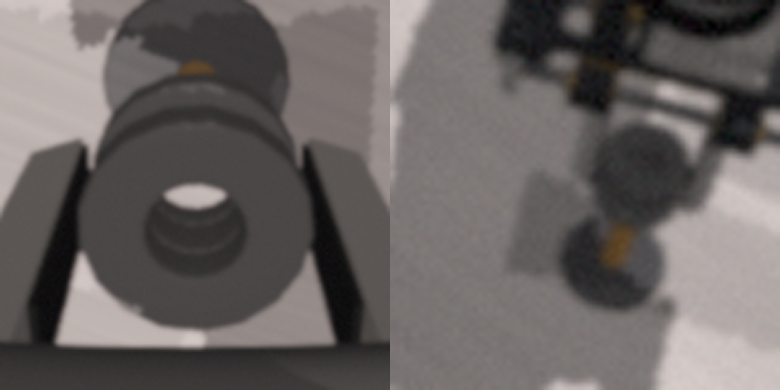

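View pics/d5.png

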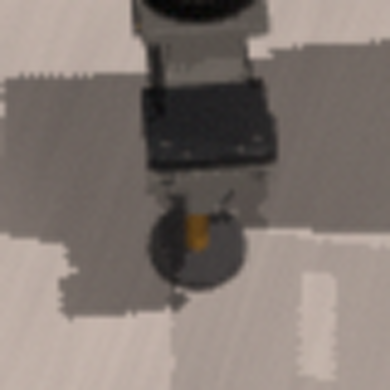

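The wrist view shows the pin at column 196, in line with the token's axis at 195. The base rim is visible at the top, so I'll fit it.

Run:
```python
from h import *
from scipy.optimize import least_squares
z=load('wrist5'); C=cloud(z,True); 
# base upper face from depth: height 6..13
m=(abs(C[...,2]-10)<3.5); m=blob(m,280,215,60); Q=C[m]; print(m.sum(),Q.min(0),Q.max(0))
edge=m&~cv2.erode(m.astype(np.uint8),np.ones((3,3))).astype(bool)
P=pts(z,edge,10); 
w=load('wrist2')
g=least_squares(lambda c:np.hypot(P[:,0]-c[0],P[:,1]-c[1])-30,[522,159],loss='soft_l1',f_scale=.5).x; print('fit5',g)
C2=cloud(w,True); m2=blob(abs(C2[...,2]-10)<3.5,244,158,34); e2=m2&~cv2.erode(m2.astype(np.uint8),np.ones((3,3))).astype(bool); P2=pts(w,e2,10)
print('fit2',least_squares(lambda c:np.hypot(P2[:,0]-c[0],P2[:,1]-c[1])-30,[522,159],loss='soft_l1',f_scale=.5).x)
# token hole centre now
e=np.array([521.66,159.43,108.6]);R=Ro.from_euler('xyz',[3.1416,0,.3815]).as_matrix()
print('hole rel tool',R.T@(plane(z,280.3,277.8,108.6+6.4,True)-e))
for c in (g,): print('spindle rel tool',R.T@(np.array([*c,108.6])-e))
```

```text
2194 [502.09353878 130.12430218   6.53794263] [551.67511505 189.8499432   13.45827805]
fit5 [521.04091225 159.89106986]
fit2 [522.32187575 159.50689966]
hole rel tool [ 0.69381602 -0.12541944 -6.39999908]
spindle rel tool [-4.02917483e-01 -6.58416712e-01  4.83699925e-06]
```

>>> carry_out(
  deltas=[
    [[-0.04, -0.04, 1.5], 0, 0.3],
    [[0, 0, 2], 0, 0.3],
    [[0, 0, 1], 0, 0.3],
    [[0, 0, 1], 0, 0.3],
    [[0, 0, 0.8], 0, 0.3],
    [[0, 0, 0], 0, 0.3],
    [[0, 0, 0], 0, 0.3],
  ],
)

```text
clock: 6.17
eef_pos: [521.4, 159.5, 46.5]
eef_rot: [-3.142, 0.0, 0.382]
wrist_force: [0.7, -0.1, -1.2]
finger_gap: 48.3
```

Run:
```python
from h import *
a=snap('wrist','6')['p']; b=snap('scene','6')['p']; c=snap('side','6')['p']
E=lambda im,u,v,w,f: cv2.resize(im[v-w:v+w,u-w:u+w,::-1],(390,390),interpolation=cv2.INTER_CUBIC)
cv2.imwrite('pics/c6.png',np.hstack([E(a,280,265,75,0),E(b,360,230,40,0)]))
```

```text
(no output)
```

View pics/c6.png

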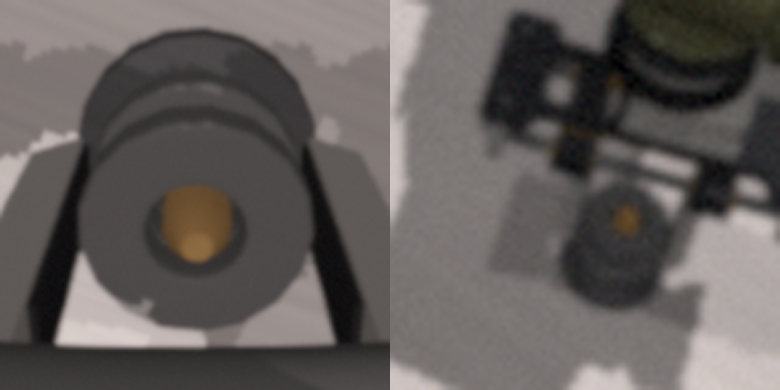

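The pin now shows through the token's hole, centred, with no side force. I'll lower the last 7 mm slowly and let go.

>>> carry_out(
  deltas=[
    [[0, 0, 0.3], 0, 0.3],
    [[0, 0, 0.2], 0, 0.3],
    [[0, 0, 0.1], 0, 0.3],
    [[0, 0, 0.1], 0, 0.3],
    [[0, 0, 0.03], 0, 0.3],
    [[0, 0, 0], 0, 0.3],
  ],
)

```text
clock: 6.82
eef_pos: [521.4, 159.3, 39.5]
eef_rot: [3.142, 0.0, 0.382]
wrist_force: [-4.1, -0.6, 5.8]
finger_gap: 48.1
```

>>> carry_out(
  deltas=[
    [[0, 0, 0], 0, 0.85],
    [[0, 0, 0], 0, 0.85],
    [[0, 0, 0], 0, 0.85],
    [[0, 0, 0], 0, 0.85],
    [[0, 0, 0], 0, 0.85],
    [[0, 0, 0], 0, 0.85],
    [[0, 0, -2], 0, 0.85],
    [[0, 0, -3.5], 0, 0.85],
    [[0, 0, -4], 0, 0.85],
    [[0, 0, -2], 0, 0.85],
    [[0, 0, 0], 0, 0.85],
    [[0, 0, 0], 0, 0.85],
  ],
)

```text
clock: 7.82
eef_pos: [521.7, 159.4, 154.9]
eef_rot: [3.141, -0.002, 0.382]
wrist_force: [-0.3, 0.8, -1.1]
finger_gap: 80.0
```

Run:
```python
from h import *
z=snap('wrist','7');a=z['p']; b=snap('scene','7')['p']
E=lambda im,u,v,w,f: cv2.resize(im[v-w:v+w,u-w:u+w,::-1],(390,390),interpolation=cv2.INTER_CUBIC)
cv2.imwrite('pics/c7.png',np.hstack([E(a,280,225,75,0),E(b,360,230,40,0)]))
C=cloud(z,True)
m=abs(C[...,2]-46)<5; t=blob(m,280,225,60); Q=C[t]; print(np.median(Q,0),cv2.minEnclosingCircle(Q[:,:2].astype(np.float32)))
A=np.c_[Q[:,:2]-Q[:,:2].mean(0),np.ones(len(Q))]; print(np.linalg.lstsq(A,Q[:,2],rcond=None)[0])
```

```text
[522.07997083 160.4023936   45.57215403] ((521.2686157226562, 159.8470001220703), 23.986127853393555)
[-4.35636260e-03 -4.12375289e-03  4.54981881e+01]
```

View pics/c7.png

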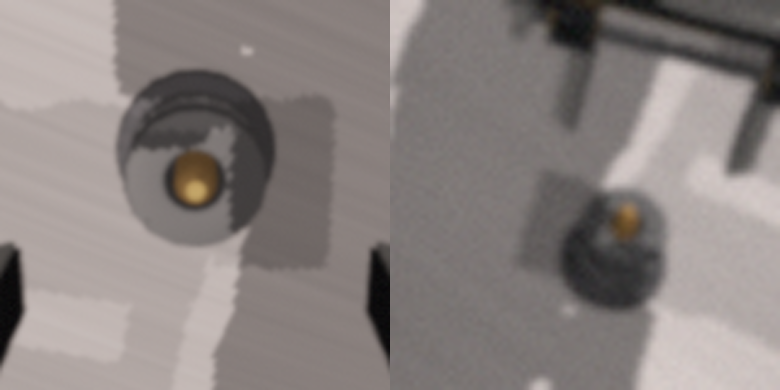

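The token is seated and flat: its top is at 45.5 mm against a nominal 46, with tilt under 0.5°, and it is released. Next is the dial.

>>> carry_out(
  deltas=[
    [[-0.7, 3.43, 0], 0, 0.85],
    [[-0.7, 3.43, 0], 0, 0.85],
    [[-0.7, 3.43, 0], 0, 0.85],
    [[-0.7, 3.43, 0], 0, 0.85],
    [[-0.7, 3.43, 0], 0, 0.85],
    [[-0.7, 3.43, 0], 0, 0.85],
    [[-0.7, 3.43, 0], 0, 0.85],
    [[-0.7, 3.43, 0], 0, 0.85],
    [[0, 0, 0], 4, 0.6],
    [[0, 0, 0], 4, 0.6],
    [[0, 0, 0], 0, 0.6],
    [[0, 0, 0], 0, 0.6],
  ],
)

```text
clock: 8.92
eef_pos: [571.2, -116.0, 152.8]
eef_rot: [-3.141, 0.002, 0.244]
wrist_force: [-0.1, -1.2, -0.4]
finger_gap: 57.9
```

Run:
```python
from h import *
from cell import manip
s=manip.read_state(); print(s['clock'],s['eef_pos'],s['eef_rot'])
z=snap('wrist','8'); C=cloud(z,True); H,S,V=hsvof(z)
m=blob((abs(C[...,2]-74)<4),280,235,60); P=pts(z,m,74); r=cv2.minAreaRect(P); print('bar',r,np.median(C[m],0))
roi=np.zeros(m.shape,bool); roi[150:320,190:370]=1
b=blob(roi&(H>100)&(H<125)&(S>120)&(V>40),280,225,80); print('blue',cv2.minAreaRect(pts(z,b,48)))
red=roi&((H<8)|(H>172))&(S>150)&(V>60); Rr=pts(z,red,74); print(Rr.mean(0))
R=Ro.from_euler('xyz',s['eef_rot']).as_matrix(); print(R.T@(np.array([*r[0],79])-s['eef_pos']))
cv2.imwrite('pics/w8z.png',cv2.resize(z['p'][140:320,190:370,::-1],None,fx=3,fy=3))
```

```text
8.9167 [ 571.21121735 -116.03253403  152.82909669] [-3.14054177e+00  1.84746877e-03  2.44273499e-01]
bar ((572.7115478515625, -116.5416488647461), (34.27750778198242, 11.605972290039062), 13.98232650756836) [ 572.847673   -116.44869029   73.52784293]
blue ((573.4666748046875, -116.74412536621094), (64.35382843017578, 61.533756256103516), 67.53182983398438)
[ 564.3393  -118.76279]
[ 1.46905506  0.93444069 73.82556742]
```

View pics/w8z.png

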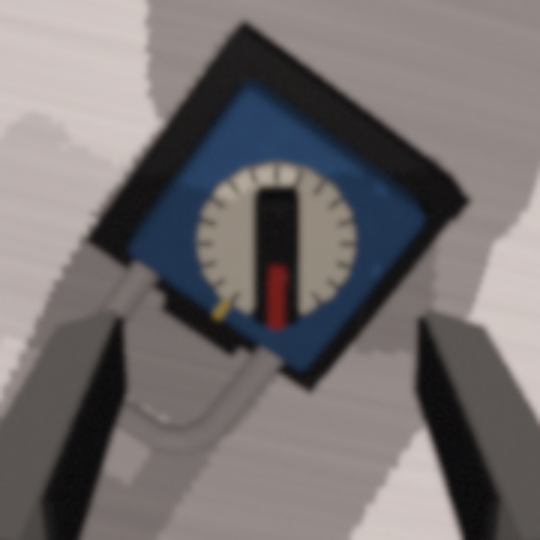

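The bar measures 34.3×11.6 mm, aligned with the tool at 14.0°. I'll move by (0.14, 0.09) cm and go down.

>>> carry_out(
  deltas=[
    [[0.14, 0.09, 1.5], 0, 0.5],
    [[0, 0, 2.5], 0, 0.4],
    [[0, 0, 2.0], 0, 0.4],
    [[0, 0, 1.2], 0, 0.4],
    [[0, 0, 0], 0, 0.4],
    [[0, 0, 0], 0, 0.05],
    [[0, 0, 0], 0, 0.05],
    [[0, 0, 0], 0, 0.05],
    [[0, 0, 0], 0, 0.05],
    [[0, 0, 0], 0, 0.05],
    [[0, 0, 0], 0, 0.05],
  ],
  grip_force=15,
)

```text
clock: 9.88
eef_pos: [573.6, -116.8, 83.0]
eef_rot: [3.141, -0.001, 0.242]
wrist_force: [-0.4, 0.4, 7.0]
finger_gap: 12.3
```

>>> carry_out(
  deltas=[
    [[0, 0, 0], 0, 0.05],
    [[0, 0, 0], 0, 0.05],
  ],
)

```text
clock: 10.05
eef_pos: [573.6, -116.9, 83.1]
eef_rot: [3.141, -0.001, 0.242]
wrist_force: [-1.0, -0.5, 6.0]
finger_gap: 11.9
```

Run:
```python
from h import *
from cell import manip
s=manip.read_state(); print(s)
z=snap('wrist','9'); cv2.imwrite('pics/w9z.png',cv2.resize(z['p'][140:340,160:400,::-1],None,fx=3,fy=3))
```

```text
{'clock': 10.05, 'joints': array([-2.63544371e-01,  5.29638189e-01,  1.55504072e+00,  2.53072682e-05,
        1.05542712e+00,  1.06509098e+00]), 'qd': array([-0.00100718, -0.00047112,  0.00284474, -0.00029721, -0.00048329,
       -0.00033259]), 'effort': array([ 6.02024887e-02, -5.78589571e+01, -2.88946885e+01,  7.08810193e-02,
       -2.46164817e-01, -1.41823319e-03]), 'eef_pos': array([ 573.64380909, -116.86620399,   83.05411603]), 'eef_rot': array([ 3.14089177e+00, -1.31122578e-03,  2.42148974e-01]), 'wrist_force': array([-1.03099095, -0.51707264,  6.01711213]), 'moment': array([ 0.05079788,  0.15253464, -0.01130386]), 'finger_gap': 11.869627333324182}
```

View pics/w9z.png

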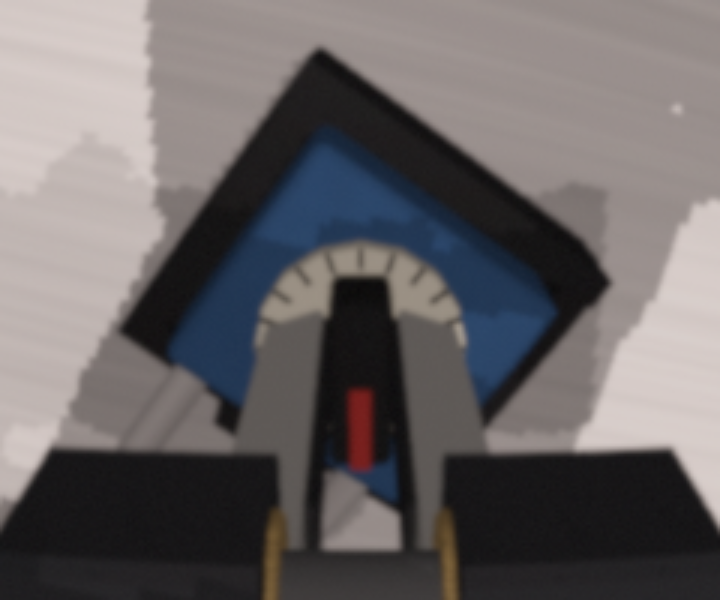

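The bar is held between the pads. I'll turn 36° clockwise, which is + about the tool's z.

>>> carry_out(
  deltas=[
    [[0, 0, 0], 4, 0.05],
    [[0, 0, 0], 4, 0.05],
    [[0, 0, 0], 4, 0.05],
    [[0, 0, 0], 4, 0.05],
    [[0, 0, 0], 4, 0.05],
    [[0, 0, 0], 4, 0.05],
    [[0, 0, 0], 4, 0.05],
    [[0, 0, 0], 4, 0.05],
    [[0, 0, 0], 4, 0.05],
    [[0, 0, 0], 0, 0.05],
    [[0, 0, 0], 0, 0.05],
    [[0, 0, 0], 0, 0.05],
  ],
)

```text
clock: 11.1
eef_pos: [573.7, -117.1, 82.8]
eef_rot: [3.142, -0.002, -0.384]
wrist_force: [1.9, -3.5, 5.0]
finger_gap: 11.7
```

>>> carry_out(
  deltas=[
    [[0, 0, 0], 0, 0.35],
    [[0, 0, 0], 0, 0.35],
    [[0, 0, 0], 0, 0.35],
    [[0, 0, 0], 0, 0.35],
    [[0, 0, -3], 0, 0.35],
    [[0, 0, -3], 0, 0.35],
    [[0, 0, 0], 0, 0.35],
    [[0, 0, 0], 0, 0.35],
  ],
)

```text
clock: 11.77
eef_pos: [573.7, -116.7, 143.4]
eef_rot: [-3.141, -0.003, -0.386]
wrist_force: [-0.2, 0.3, -0.9]
finger_gap: 32.5
```

Run:
```python
from h import *
from cell import manip
s=manip.read_state(); print(s['clock'],s['eef_pos'],s['eef_rot'],s['wrist_force'])
z=snap('wrist','10'); C=cloud(z,True); H,S,V=hsvof(z)
m=blob((abs(C[...,2]-74)<4),280,235,50); P=pts(z,m,74); r=cv2.minAreaRect(P); print('bar',r,np.median(C[m],0))
roi=np.zeros(m.shape,bool); roi[150:320,190:370]=1
b=blob(roi&(H>100)&(H<125)&(S>120)&(V>40),280,225,80); print('blue',cv2.minAreaRect(pts(z,b,48)))
cv2.imwrite('pics/w10z.png',cv2.resize(z['p'][140:340,160:400,::-1],None,fx=3,fy=3))
```

```text
11.7667 [ 573.72445187 -116.71255416  143.4149583 ] [-3.14116169e+00 -2.52092428e-03 -3.85642341e-01] [-0.1668974   0.27564771 -0.90833531]
bar ((572.7764282226562, -116.36902618408203), (11.859552383422852, 35.0807991027832), 65.27831268310547) [ 573.15500819 -116.47601862   73.60527185]
blue ((573.942138671875, -117.2686767578125), (63.56372833251953, 62.394676208496094), 65.32074737548828)
```

View pics/w10z.png

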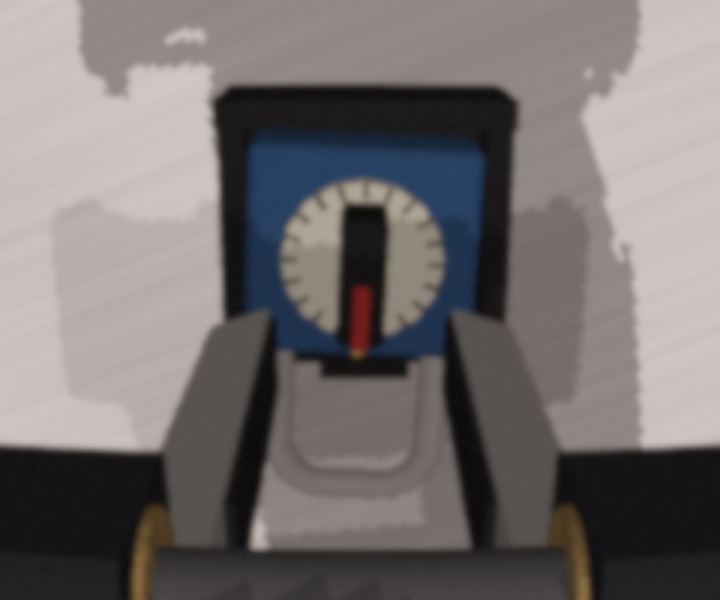

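The pointer and bar are at the yellow mark: bar 65.3° and case 65.3° agree. Next I'll measure the cross bar, seen near crop (360,478), which is pixel (280,299).

Run:
```python
from h import *
z=load('wrist10'); C=cloud(z,True)
e=np.array([573.7,-116.7,143.4]);R=Ro.from_euler('xyz',[3.1416,0,-.3856]).as_matrix()
T=(C-e)@R
m=(C[...,2]>30)&(C[...,2]<43)&(T[...,0]<-45)&(abs(T[...,1])<32)&(T[...,0]>-100)
Q=T[m];print(m.sum(),Q.min(0),Q.max(0))
xb=[]
for y0 in range(-24,25,6):
    q=Q[abs(Q[:,1]-y0)<3]; print(y0,len(q),q[:,0].min().round(1) if len(q) else '',np.median(q[:,0]).round(1) if len(q) else '',q[:,0].max().round(1) if len(q) else '', (q[:,2].min()).round(1) if len(q) else '')
for uv in [(280,299),(267,297),(293,299)]: print(uv,(R.T@(plane(z,*uv,38,True)-e)).round(1))
# legs y at x=-55
q=Q[(Q[:,0]>-62)&(Q[:,0]<-52)]; print(sorted(set(q[:,1].round())))
```

```text
891 [-83.33287024 -28.64139806 102.20705456] [-45.02000185  25.23675795 110.68476345]
-24 181 -78.8 -63.0 -45.4 102.5
-18 86 -81.4 -73.7 -45.3 103.7
-12 67 -83.1 -77.0 -74.4 103.0
-6 56 -83.3 -78.3 -74.9 103.6
0 62 -82.9 -77.8 -75.1 102.2
6 53 -82.9 -78.2 -75.4 103.6
12 75 -82.6 -76.4 -69.3 102.9
18 196 -79.6 -62.5 -45.0 102.7
24 103 -75.1 -57.7 -45.0 102.8
(280, 299) [-76.4  -0.  105.4]
(267, 297) [-74.3 -12.  105.4]
(293, 299) [-76.4  11.9 105.4]
[np.float64(-26.0), np.float64(-25.0), np.float64(-24.0), np.float64(-23.0), np.float64(-22.0), np.float64(-21.0), np.float64(16.0), np.float64(17.0), np.float64(18.0), np.float64(19.0), np.float64(20.0), np.float64(21.0), np.float64(22.0), np.float64(23.0), np.float64(24.0), np.float64(25.0)]
```

>>> carry_out(
  deltas=[
    [[-2.6, 0, 0], 0, 0.27],
    [[-2.6, 0, 0], 0, 0.27],
    [[-2.7, -0.05, 0], 0, 0.27],
    [[0, 0, 0], -7, 0.27],
    [[0, 0, 0], -7, 0.27],
    [[0, 0, 0], -7, 0.27],
    [[0, 0, 0], -7, 0.27],
    [[0, 0, 0], -7, 0.27],
    [[0, 0, 0], -7, 0.27],
    [[0, 0, 0], -7, 0.27],
    [[0, 0, 0], -7, 0.27],
    [[0, 0, 0], -7, 0.27],
    [[0, 0, 0], -7, 0.27],
    [[0, 0, 0], -7, 0.27],
    [[0, 0, 0], -7, 0.27],
    [[0, 0, 0], -6, 0.27],
    [[0, 0, 0], 0, 0.27],
    [[0, 0, 0], 0, 0.27],
  ],
)

```text
clock: 13.32
eef_pos: [499.7, -86.4, 141.1]
eef_rot: [-3.14, 0.0, 1.181]
wrist_force: [0.0, -0.4, -0.8]
finger_gap: 25.6
```

Run:
```python
from h import *
from cell import manip
s=manip.read_state(); print(s['clock'],s['eef_pos'],s['eef_rot'],s['finger_gap'])
z=snap('wrist','11'); C=cloud(z,True); e=s['eef_pos'];R=Ro.from_euler('xyz',s['eef_rot']).as_matrix()
T=(C-e)@R
m=(C[...,2]>30)&(C[...,2]<43)&(abs(T[...,0])<33)&(abs(T[...,1])<35); Q=T[m]; print(m.sum())
for x0 in range(-12,28,4):
    q=Q[abs(Q[:,0]-x0)<2]; print(x0,len(q),q[:,1].min().round(1) if len(q) else '',q[:,1].max().round(1) if len(q) else '')
cv2.imwrite('pics/w11z.png',cv2.resize(z['p'][140:340,160:400,::-1],None,fx=3,fy=3))
```

```text
13.3167 [499.74230958 -86.35151453 141.1108493 ] [-3.13972988e+00  2.66117996e-04  1.18141085e+00] 25.600476669148804
1232
-12 57 -3.6 8.3
-8 56 -4.4 4.9
-4 50 -4.4 4.0
0 47 -4.4 4.0
4 55 -4.4 4.0
8 47 -3.5 3.9
12 47 -3.5 4.8
16 57 -3.5 6.4
20 89 -2.7 34.4
24 193 -0.2 35.0
```

View pics/w11z.png

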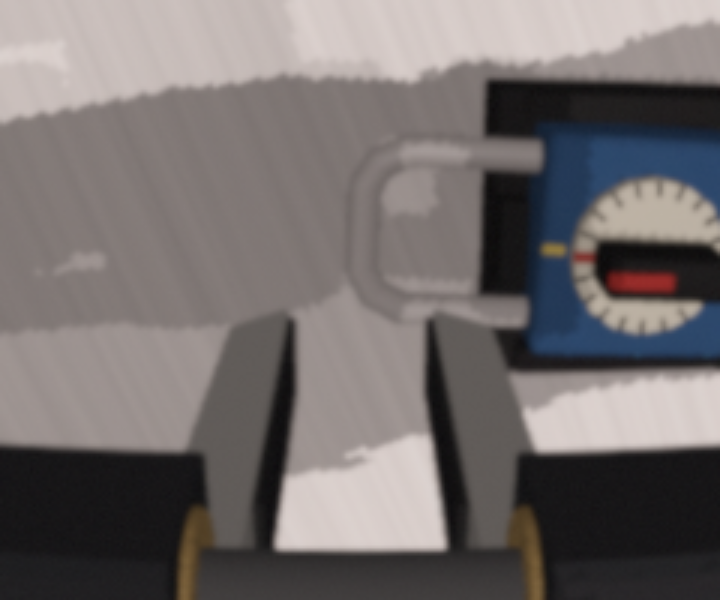

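The bar is centred between the fingers in y, with the straight part centred near x=+2. Going down.

>>> carry_out(
  deltas=[
    [[0.2, 0, 2.3], 0, 0.27],
    [[0, 0, 2.5], 0, 0.27],
    [[0, 0, 2.5], 0, 0.27],
    [[0, 0, 2.0], 0, 0.27],
    [[0, 0, 1.0], 0, 0.27],
    [[0, 0, 0], 0, 0.27],
    [[0, 0, 0], 0, 0.0],
    [[0, 0, 0], 0, 0.0],
    [[0, 0, 0], 0, 0.0],
    [[0, 0, 0], 0, 0.0],
  ],
  grip_force=20,
)

```text
clock: 14.2
eef_pos: [501.5, -84.8, 40.2]
eef_rot: [3.14, -0.0, 1.184]
wrist_force: [0.1, -1.3, 2.3]
finger_gap: 8.0
```

>>> carry_out(
  deltas=[
    [[0, -0.3, 0], 0, 0.0],
    [[0, -0.3, 0], 0, 0.0],
    [[0, -0.3, 0], 0, 0.0],
    [[0, -0.3, 0], 0, 0.0],
    [[0, 0, 0], 0, 0.0],
  ],
)

```text
clock: 14.62
eef_pos: [489.4, -79.9, 39.3]
eef_rot: [-3.141, -0.0, 1.185]
wrist_force: [-0.1, -0.3, 2.3]
finger_gap: 8.2
```

>>> carry_out(
  deltas=[
    [[0, -0.3, 0], 0, 0.0],
    [[0, -0.3, 0], 0, 0.0],
    [[0, -0.2, 0], 0, 0.0],
    [[0, -0.1, 0], 0, 0.0],
  ],
)

```text
clock: 14.95
eef_pos: [481.3, -76.6, 39.1]
eef_rot: [3.142, -0.0, 1.185]
wrist_force: [4.4, -3.5, 0.7]
finger_gap: 8.8
```

Run:
```python
from h import *
from cell import manip
s=manip.read_state(); print(s['clock'],s['eef_pos'],s['eef_rot'],s['wrist_force'])
z=snap('wrist','12'); cv2.imwrite('pics/w12z.png',cv2.resize(z['p'][100:340,160:460,::-1],None,fx=2.5,fy=2.5))
```

```text
14.95 [481.28964685 -76.60158704  39.14994833] [ 3.14158942e+00 -3.76956683e-05  1.18468346e+00] [ 4.41067802 -3.4791644   0.6733371 ]
```

View pics/w12z.png

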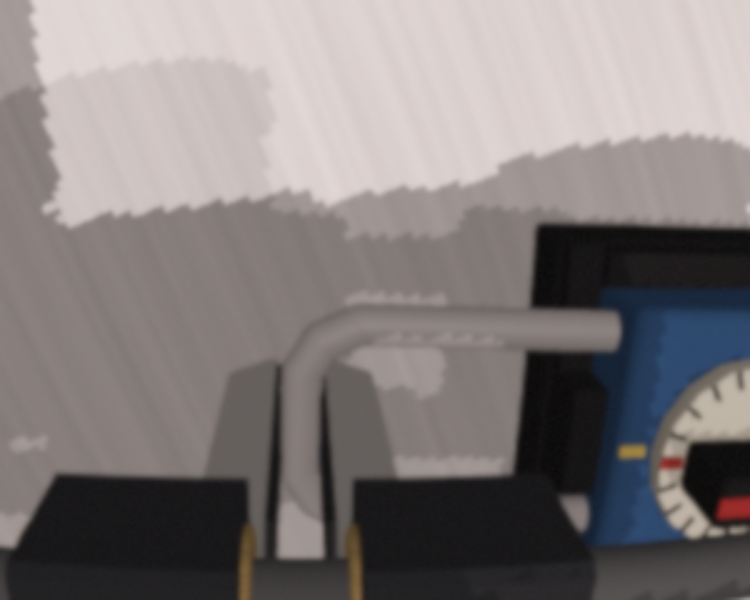

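>>> carry_out(
  deltas=[
    [[0, -0.1, 0], 0, 0.0],
    [[0, -0.1, 0], 0, 0.0],
    [[0, 0, 0], 0, 0.0],
  ],
)

```text
clock: 15.25
eef_pos: [480.9, -76.7, 39.7]
eef_rot: [3.138, 0.0, 1.185]
wrist_force: [9.6, -7.1, -0.6]
finger_gap: 8.3
```

>>> carry_out(
  deltas=[
    [[0, -0.15, 0], 0, 0.0],
    [[0, -0.1, 0], 0, 0.0],
    [[0, 0, 0], 0, 0.0],
    [[0, 0, 0], 0, 0.0],
  ],
)

```text
clock: 15.58
eef_pos: [480.5, -76.7, 40.5]
eef_rot: [3.133, -0.0, 1.184]
wrist_force: [19.2, -14.8, -3.6]
finger_gap: 8.1
```

The shackle is at a hard stop: 24 N with no more travel. I'll relax, release and look.

>>> carry_out(
  deltas=[
    [[0, 0.2, 0], 0, 0.0],
    [[0, 0.15, 0], 0, 0.0],
    [[0, 0, 0], 0, 0.25],
    [[0, 0, 0], 0, 0.25],
    [[0, 0, 0], 0, 0.25],
    [[0, 0, 0], 0, 0.25],
    [[0, 0, -2], 0, 0.25],
    [[0, 0, -4], 0, 0.25],
    [[0, 0, -4], 0, 0.25],
    [[0, 0, 0], 0, 0.25],
    [[0, 0, 0], 0, 0.25],
  ],
)

```text
clock: 16.5
eef_pos: [481.3, -76.4, 140.8]
eef_rot: [3.138, -0.001, 1.185]
wrist_force: [0.2, 0.3, -0.1]
finger_gap: 23.8
```

Run:
```python
from h import *
from cell import manip
s=manip.read_state(); print(s['clock'],s['eef_pos'],s['eef_rot'],s['wrist_force'])
z=snap('wrist','13'); cv2.imwrite('pics/w13z.png',cv2.resize(z['p'][100:340,160:460,::-1],None,fx=2.5,fy=2.5))
C=cloud(z,True); e=s['eef_pos'];R=Ro.from_euler('xyz',s['eef_rot']).as_matrix()
H,S,V=hsvof(z)
b=blob((H>100)&(H<125)&(S>120)&(V>40),400,190,110)
P=pts(z,b&(abs(C[...,2]-48)<4),48); r=cv2.minAreaRect(P); print('case',r, (R.T@(np.array([*r[0],0])-e))[:2])
T=(C-e)@R
m=(C[...,2]>30)&(C[...,2]<43)&(abs(T[...,0]-2)<8)&(abs(T[...,1])<20); Q=T[m]; print('bar y',Q[:,1].min(),Q[:,1].max())
d=blob((abs(C[...,2]-74)<4),400,190,110); rd=cv2.minAreaRect(pts(z,d,74)); print('dialbar',rd,(R.T@(np.array([*rd[0],0])-e))[:2])
```

```text
16.5 [481.26147507 -76.36326454 140.78261743] [ 3.13802129e+00 -6.66364086e-04  1.18484618e+00] [ 0.19032964  0.28039874 -0.11824805]
case ((570.0137329101562, -113.21434020996094), (63.96018981933594, 60.32855224609375), 67.20482635498047) [-0.8243048  95.59255346]
bar y -5.2705838937868394 3.167319356627468
dialbar ((569.7432250976562, -113.61746215820312), (12.268829345703125, 34.646583557128906), 67.13236236572266) [-1.29960331 95.49369669]
```

View pics/w13z.png

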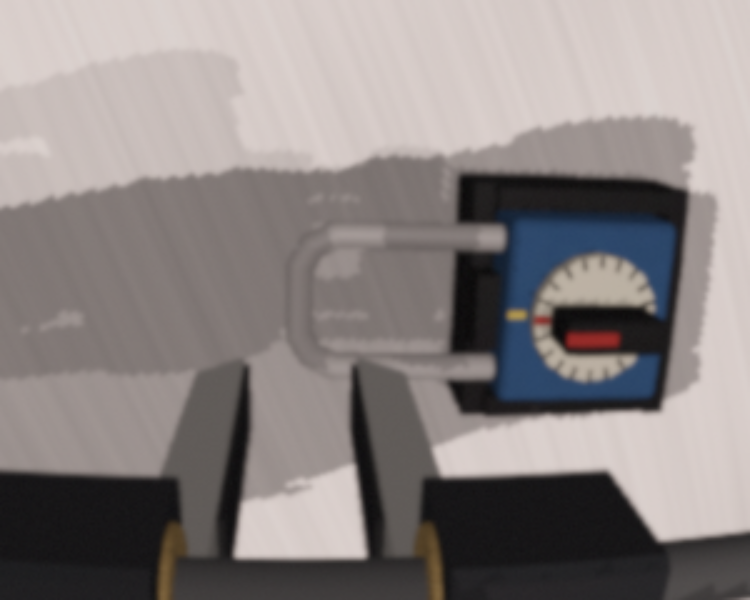

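>>> carry_out(
  deltas=[
    [[-0.1, 3.2, 0], 0, 0.5],
    [[0, 3.2, 0], 0, 0.85],
    [[0, 3.1, 0], 0, 0.85],
    [[0, 0, 0], 7, 0.85],
    [[0, 0, 0], 7, 0.85],
    [[0, 0, 0], 7, 0.85],
    [[0, 0, 0], 7, 0.85],
    [[0, 0, 0], 7, 0.85],
    [[0, 0, 0], 7, 0.85],
    [[0, 0, 0], 7, 0.85],
    [[0, 0, 0], 7, 0.85],
    [[0, 0, 0], 7, 0.85],
    [[0, 0, 0], 7, 0.85],
    [[0, 0, 0], 7, 0.85],
    [[0, 0, 0], 7, 0.85],
    [[0, 0, 0], 6, 0.85],
    [[0, 0, 0], 0, 0.85],
    [[0, 0, 0], 0, 0.85],
  ],
)

```text
clock: 18.05
eef_pos: [567.7, -112.9, 137.6]
eef_rot: [3.141, 0.002, -0.383]
wrist_force: [-0.7, -0.5, 0.3]
finger_gap: 80.1
```

Run:
```python
from h import *
from cell import manip
s=manip.read_state(); print(s['clock'],s['eef_pos'],s['eef_rot'],s['finger_gap'])
z=snap('wrist','14'); cv2.imwrite('pics/w14z.png',cv2.resize(z['p'][120:340,160:400,::-1],None,fx=3,fy=2.7))
C=cloud(z,True); e=s['eef_pos'];R=Ro.from_euler('xyz',s['eef_rot']).as_matrix()
H,S,V=hsvof(z)
b=blob((H>100)&(H<125)&(S>120)&(V>40)&(abs(C[...,2]-48)<4),280,220,90)
P=pts(z,b,48); r=cv2.minAreaRect(P); Pt=(np.c_[P,np.full(len(P),e[2])]-e)@R
print('case',r, (R.T@(np.array([*r[0],0])-e))[:2],Pt.min(0),Pt.max(0))
T=(C-e)@R
m=(C[...,2]>30)&(C[...,2]<43)&(abs(T[...,1])<8)&(T[...,0]<-45)&(T[...,0]>-115); Q=T[m]; print('bar x',m.sum(),Q[:,0].min(),Q[:,0].max())
d=blob((abs(C[...,2]-74)<4),280,230,60); rd=cv2.minAreaRect(pts(z,d,74)); print('dialbar',rd,(R.T@(np.array([*rd[0],0])-e))[:2])
```

```text
18.05 [ 567.67534547 -112.86977295  137.59673676] [ 3.14131451e+00  2.49745872e-03 -3.82718646e-01] 80.12895323475719
case ((572.0289306640625, -115.23632049560547), (63.29563903808594, 59.46634292602539), 66.92168426513672) [5.26601449 0.53124742] [-24.7532923  -31.38369013  -0.09369689] [34.69238608 32.64816297  0.0700293 ]
bar x 169 -97.27101547895519 -88.36134432515476
dialbar ((571.7919921875, -115.28186798095703), (11.368425369262695, 34.43857192993164), 67.7002944946289) [5.06322791 0.66198273]
```

View pics/w14z.png

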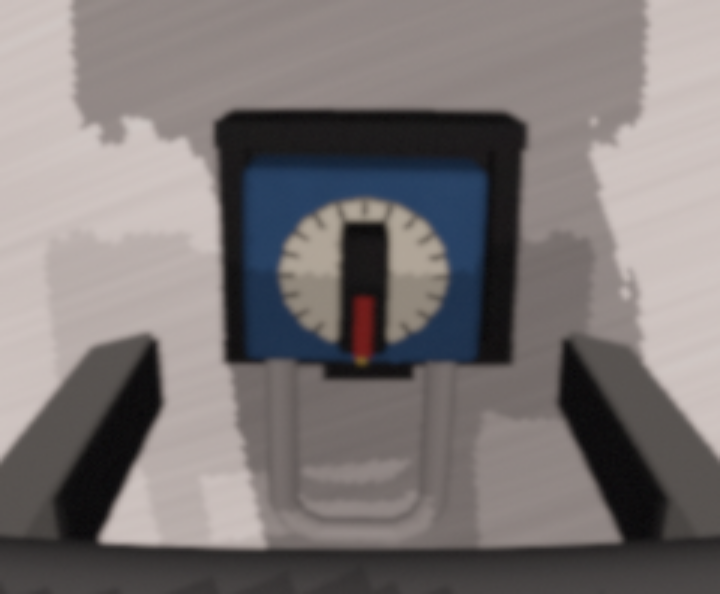

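The shackle bar is 97.9 mm from the case centre against 98 nominal, so it is fully out. I'll lower over the case now.

>>> carry_out(
  deltas=[
    [[0.4, 0.06, 2.0], 0, 0.85],
    [[0, 0, 2.5], 0, 0.85],
    [[0, 0, 2.0], 0, 0.85],
    [[0, 0, 1.0], 0, 0.85],
    [[0, 0, 0], 0, 0.85],
    [[0, 0, 0], 0, 0.85],
    [[0, 0, 0], 0, 0.85],
  ],
)

```text
clock: 18.68
eef_pos: [572.3, -115.3, 65.4]
eef_rot: [-3.141, -0.002, -0.385]
wrist_force: [-0.1, -0.2, 0.5]
finger_gap: 80.2
```

Run:
```python
from cell import manip
s=manip.read_state(); print(s['eef_pos'],s['wrist_force'])
```

```text
[ 572.31459868 -115.25781635   65.36231288] [-0.09001673 -0.17437316  0.46443387]
```

>>> carry_out(
  deltas=[
    [[0, 0, 0.5], 0, 0.85],
    [[0, 0, 0.4], 0, 0.85],
    [[0, 0, 0], 0, 0.85],
    [[0, 0, 0], 0, 0.5],
    [[0, 0, 0], 0, 0.5],
    [[0, 0, 0], 0, 0.5],
    [[0, 0, 0], 0, 0.5],
    [[0, 0, 0], 0, 0.5],
    [[0, 0, 0], 0, 0.5],
  ],
  grip_force=45,
)

```text
clock: 19.43
eef_pos: [571.8, -115.3, 55.4]
eef_rot: [3.141, -0.0, -0.386]
wrist_force: [0.1, -1.8, 1.7]
finger_gap: 63.9
```

Gripped at 63.9 mm (64 nominal). I'll lift slowly first.

>>> carry_out(
  deltas=[
    [[0, 0, -0.3], 0, 0.5],
    [[0, 0, -0.6], 0, 0.5],
    [[0, 0, -1.0], 0, 0.5],
    [[0, 0, -1.5], 0, 0.5],
    [[0, 0, -2], 0, 0.5],
    [[0, 0, -2], 0, 0.5],
    [[0, 0, -2], 0, 0.5],
    [[0, 0, -2], 0, 0.5],
    [[0, 0, -2], 0, 0.5],
    [[0, 0, -2], 0, 0.5],
    [[0, 0, -1.5], 0, 0.5],
    [[0, 0, -1], 0, 0.5],
    [[0, 0, 0], 0, 0.5],
    [[0, 0, 0], 0, 0.5],
    [[0, 0, 0], 0, 0.5],
    [[0, 0, 0], 0, 0.5],
  ],
)

```text
clock: 20.77
eef_pos: [571.3, -115.0, 233.0]
eef_rot: [3.141, 0.002, -0.386]
wrist_force: [-0.2, 0.3, -4.3]
finger_gap: 63.7
```

Run:
```python
from h import *
from cell import manip
s=manip.read_state(); print(s['clock'],s['eef_pos'],s['eef_rot'],s['wrist_force'],s['finger_gap'])
z=snap('wrist','15'); b=snap('scene','15'); c=snap('side','15')
cv2.imwrite('pics/w15z.png',cv2.resize(z['p'][140:380,130:430,::-1],None,fx=2.5,fy=2.5))
cv2.imwrite('pics/s15z.png',np.hstack([cv2.resize(b['p'][80:280,180:380,::-1],(400,400)),cv2.resize(c['p'][110:310,200:400,::-1],(400,400))]))
C=cloud(z,True); e=s['eef_pos']; R=Ro.from_euler('xyz',s['eef_rot']).as_matrix(); H,S,V=hsvof(z)
T=(C-e)@R
m=blob((H>100)&(H<125)&(S>120)&(V>40),280,230,100); Q=T[m]; Q=Q[abs(Q[:,2]-np.median(Q[:,2]))<4]
A=np.c_[Q[:,:2],np.ones(len(Q))]; print('case plane',np.linalg.lstsq(A,Q[:,2],rcond=None)[0],'world z top',e[2]-np.median(Q[:,2]),Q.min(0),Q.max(0))
m=(abs(T[...,1])<8)&(T[...,0]<-60)&(T[...,0]>-115)&(T[...,2]<60); q=T[m]; print('bar',m.sum(),q.min(0) if len(q) else '',q.max(0) if len(q) else '')
```

```text
20.7667 [ 571.30011638 -115.00447866  232.96419255] [ 3.14136303e+00  2.07020361e-03 -3.86150648e-01] [-0.17831353  0.32330429 -4.27110779] 63.725973701938315
  return _methods._mean(a, axis=axis, dtype=dtype,
  ret = ret.dtype.type(ret / rcount)
Traceback (most recent call last):
ValueError: zero-size array to reduction operation minimum which has no identity
```

View pics/w15z.png

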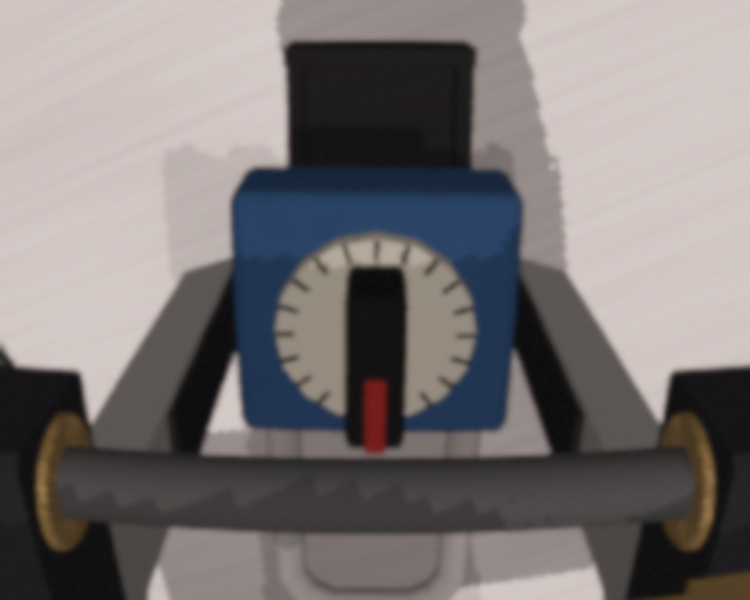

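View pics/s15z.png

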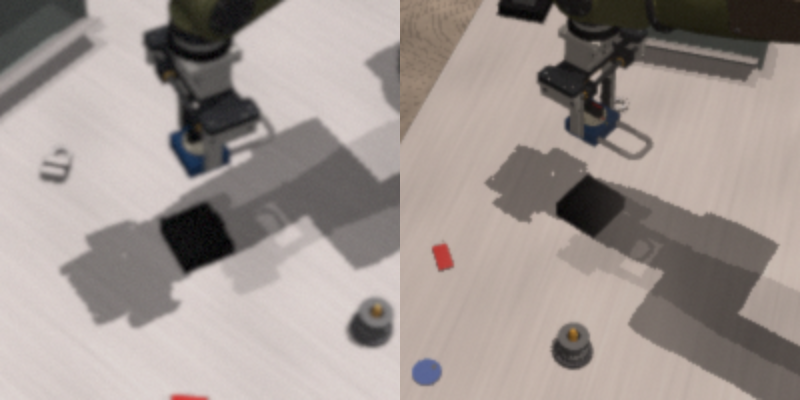

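The padlock is out of the cradle and level in the gripper, with the shackle extended. The spare, tag and fob look in place and the token is still on its spindle. I'll wait a little to check it holds still.

>>> carry_out(
  deltas=[
    [[0, 0, 0], 0, 0.5],
    [[0, 0, 0], 0, 0.5],
    [[0, 0, 0], 0, 0.5],
    [[0, 0, 0], 0, 0.5],
    [[0, 0, 0], 0, 0.5],
    [[0, 0, 0], 0, 0.5],
    [[0, 0, 0], 0, 0.5],
    [[0, 0, 0], 0, 0.5],
  ],
)

```text
clock: 21.58
eef_pos: [571.7, -115.1, 234.1]
eef_rot: [-3.142, 0.0, -0.386]
wrist_force: [-0.1, 0.2, -3.7]
finger_gap: 63.4
```

Run:
```python
from h import *
from cell import manip
s=manip.read_state(); print(s['clock'],s['eef_pos'],s['wrist_force'],s['qd'],s['finger_gap'])
a=load('wrist15'); z=snap('wrist','16'); c=snap('side','16'); b=snap('scene','16')
g=lambda x:cv2.cvtColor(x['p'],cv2.COLOR_RGB2GRAY)[200:330,215:345].astype(np.float32)
print('shift px',cv2.phaseCorrelate(g(a),g(z)))
for n,q,(u0,u1,v0,v1) in (('side',c,(285,340,150,200)),('scene',b,(260,330,130,180))):
    C=cloud(q)[v0:v1,u0:u1]; d=(C[...,2]>90)&(C[...,2]<300)&(abs(C[...,0]-510)<90)&(abs(C[...,1]+85)<60)
    Q=C[d]; R=Ro.from_euler('z',-.386).as_matrix(); L=(Q-[571.3,-115,0])@R
    for x0 in (-90,-80,-65,-55,-45): 
        k=L[abs(L[:,0]-x0)<6]; print(n,x0,len(k),np.median(k[:,2]).round(1) if len(k) else '',k[:,0].min().round(1) if len(k) else '')
q=c;C=cloud(q); m=blob(abs(C[...,2]-46)<5,287,278,25); print('token top',np.median(C[m],0),m.sum())
```

```text
21.5833 [ 571.69428956 -115.11852141  234.13510263] [-0.08226473  0.19918678 -3.65239016] [ 0.00034176  0.00109302  0.00074793 -0.00058458  0.00082074  0.0008784 ] 63.43197867118813
shift px ((0.49726797692683533, 0.5245856455807285), 1.0048595119732724)
side -90 22 217.1 -95.9
side -80 21 216.3 -85.8
side -65 23 216.4 -70.6
side -55 23 215.9 -61.0
side -45 22 217.2 -50.7
scene -90 27 217.9 -95.9
scene -80 17 217.7 -85.6
scene -65 17 218.3 -70.8
scene -55 16 218.5 -60.2
scene -45 17 217.6 -50.1
token top [517.14140116 163.48623807  45.81118097] 156
```

```bash
python3 -c "
from cell import workorder
print(workorder.sign_off())"
```

```text
the job is handed in; nothing more can be done
None
```

I did the whole job in the order asked and signed it off at about 21.7 s on the robot's clock. The sign-off gives no verdict.

- **Token:** I took the spool nearest the base, at about (543, 368), and let go of it on the spindle. It sits flat: its top measured 45.5–45.8 mm against 46 mm nominal, with under 0.5° of tilt.
- **Dial:** I turned it 36° clockwise, which is two notches. After release, the bar and the case measured the same angle, with the pointer at the yellow mark.
- **Shackle:** I pulled it out to a hard stop at about 24 N. From above, the cross bar was 97.9 mm from the case centre, against 98 mm when fully out. An earlier view from the edge of the wrist picture gave 96.6 mm; I put that down to the viewing angle.
- **Padlock:** It is held by the sides of the case at 45 N with a 63.4 mm gap. The underside is about 200 mm up and the shackle is level at about 217 mm. Over the last 0.8 s it stayed still: the picture comparison gave a shift of 0.5 px, too small to count as movement.
- **Bystanders:** The fob, tag and chrome padlock were never approached and looked in place in the last pictures. I did not measure their positions again.

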